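Blank check on the microvolume spectrophotometer

ROBOT

A 7-joint arm with a two-finger parallel gripper is mounted at the origin on the work surface. World frame = base frame: x ahead of the robot, y to its left, z up, the work surface at z = 0. Lengths are in m, angles in rad, forces in N, time in s.
With the tool pointing down it reaches from about 0.35 to 0.9 m from the base axis. Payload 7.2 kg.
Tool frame: the origin (TCP) lies midway between the tips of the shut fingers; the grasp point (between the pads) lies 19 mm behind it; z points along the fingers, y is the line along which they close (so a half turn about z gives the same grasp; the last joint's range is limited). The gripper opens to 85 mm and grips with 20 to 120 N. Pads are 22 mm wide; open, the fingers measure 114 mm over their backs; the gripper's body (76 mm by 85 mm) begins 54 mm behind the grasp point. The pads swing forward as they close: fully open they stand 13 mm farther back than shut.
Start: joints at [1.18, 0.411, -0.013, 1.596, 0.006, 1.134, -0.082], TCP at [0.198, -0.593, 0.231] pointing down, gripper open.
Joint ranges: [-2.95, 2.95], [-0.29, 1.99], [-1.47, 1.44], [0.14, 2.54], [-1.03, 4.17], [0.13, 1.85], [-2.86, 2.86]. Speed limits (rad/s): [2.39, 2.39, 3.01, 3.01, 3.14, 3.14, 3.14].

INTERFACE

Orientations are given as a unit quaternion [x, y, z, w].
In Python, from station import * gives the robot as it stands. The module is installed in compiled form; this text tells all that it offers.
- The arm moves only by the tool carry_out, never from a script. Its argument "steps" is a list of rows, each an object of numbers: "hand": the opening, from 0 (shut) to 1 (fully open); "tx", "ty", "tz": the shift along the tool's x, y, z in units of 60 mm (1.0 is 60 mm); "wx", "wy", "wz": the turn, a rotation vector about the tool's x, y, z in units of 5 degrees (1.0 is 5 degrees). A call has 1 to 10 rows; each row shifts and turns the commanded pose from where the row before left it, along the tool's axes as they then stand; what a row does not reach is not made up. A row lasts 1/8 s, in which the tool goes at most 62.5 mm and 10.7 degrees, less where a joint would pass 70% of its speed; a pose out of reach is approached as far as the arm can. A call is refused whole if a number of a shift passes 1 or a number of a turn 1, either way. A call with a gripper value outside its range is refused whole. The fingers move at their own pace and stop on an object; "squeeze" is the grip in N (left out, the last holds). Time passes only in rows, so rows that do not move let the fingers close. It gives the time, the measured TCP pose, the force, the opening and the grip force at its end, in the units of the state.
- observe(): the state, without advancing time (a new reading comes with each control period).
- get_image(name): name is "side" or "top" or "wrist"; returns (picture, depth): 384x512x3 uint8, red, green, blue; 384x512 float32, m along the optical axis (not along the pixel's ray), 0 where there is no reading.
- camera_info(name): a dict with "camera_matrix" (3x3 intrinsics, pixels), "dist" ([k1, k2, p1, p2, k3] as OpenCV has them; the pictures are not rectified), "origin" and "attitude" of the camera in the world. Camera axes: x right, y up, looking along -z (the intrinsics and any distortion apply to the point x, -y, -z); pixel columns grow to the right and rows downward; lengths in m; the calibration is good to about 2 mm. A picture is of the moment at which its call begins: read the wrist's pose just before it. camera_info takes no time and is no camera call; for the wrist camera it gives the pose at the moment of the call.
- sign_off(): hands the job in; it is judged then, once.
The state is a dict: "time": time; "joint_positions": joint angles; "qvel": joint speeds; "tau": joint torques, N m; "ee_pos": TCP position; "ee_rot": TCP orientation; "ft_force": force on the tool from outside, world axes, zero at the start; "moment": the same for the moment, N m; "opening": finger opening in m; "grip_force": force on a finger pad.
Only numpy, scipy, OpenCV 4.12 (cv2) and the standard library are available. Lean on these libraries where they do the work, as an engineer would, in place of code of your own. Each camera call takes 0.05 s, during which the arm holds its last target. There are 200 camera calls.

TASK

Run the blank check on the small benchtop spectrophotometer, using only a fingertip or the outside of the fingers: gently push its raised sampling arm down until it rests fully on the pedestal, then tap the round key (blank), and after that the long bar key (measure), pressing each lightly until it goes down and letting it come back up. Press neither key before the arm is down, leave the three square keys alone, and leave the arm down at the end. Grip and lift nothing, and do not shift the instrument or the things standing around it.

Things in the scene. Friction and masses are not known exactly. Their poses are not given: they have to be found in the camera images.
- spectro: White wedge-shaped microvolume spectrophotometer, 258 (x) by 200 mm (y), 2.6 kg, loose on rubber feet. Origin under its centre; x runs from its low front edge (robot side) to the rear, y to its left. Its deck slopes up to the rear by 0.12 rad, 66 mm high at the middle, 51 front, 81 rear. Left half: sampling arm over a steel pedestal; right half: black keypad with five grey keys, display behind.
- sampling_arm (a joint): Hinge angle of the sampling arm, rad: 0 = fully down on the pedestal (a stop with some spring in it), grows upward, at the start 0.45 to 0.8. The hinge is at its rear, along the instrument's y. White bar 34 mm wide, 16 thick, reaching 121 mm forward (-x) of the hinge, round 42 mm head at its end; top 32 mm above the deck when down. Stiff hinge, stays where left; 1-3 N moves it.
- sampling_pad (a point): Centre of the black rubber finger pad (28 x 22 mm) on the sampling arm's top face, 55 mm forward of the hinge axis and 9 mm above the arm's centre line; moves with the arm. z is the normal of the arm's top face, x points along the arm to the hinge.
- sampling_hinge (a point): Point on the hinge axis of the sampling arm, midway across the arm, 22 mm above the deck; fixed in the spectrophotometer, whose axes it shares.
- round_key_top (a point): Centre of the top of the round key (blank), 20 mm diameter, the only round one, left column of the middle row. Its top stands 10 mm above the deck; it goes down 6 mm along its -z (the deck's normal) against a spring: 1 N to start, 4 N at 2.5 mm, 8 N fully down, and springs back. All five keys are like this; neighbours are 46 mm away, centre to centre.
- bar_key_top (a point): Centre of the top face of the long bar key (measure), 18 mm (x) by 46 mm (y), alone in the keypad's front row. Its z axis is the deck's normal; the key goes down along -z.
- round_key (a joint): Travel of the round key, m: 0 = up, 0.006 = fully pressed; it counts as pressed beyond 0.0025.
- bar_key (a joint): Travel of the long bar key, m: 0 = up, 0.006 = fully pressed; it counts as pressed beyond 0.0025.
- square_key1 (a joint): Travel, m, of the square push key, 16 x 16 mm; 0 = up, 0.006 m = fully pressed; not to be pressed. Centre of its top at rest in the spectrophotometer's frame (mm): (-53, -74, 70), beside the round key.
- square_key2 (a joint): Travel, m, of the square push key, 16 x 16 mm; 0 = up, 0.006 m = fully pressed; not to be pressed. Centre of its top at rest in the spectrophotometer's frame (mm): (-7, -28, 75), behind the round key.
- square_key3 (a joint): Travel, m, of the square push key, 16 x 16 mm; 0 = up, 0.006 m = fully pressed; not to be pressed. Centre of its top at rest in the spectrophotometer's frame (mm): (-7, -74, 75).
- bottle: Bystander: closed clear glass bottle with a blue cap, 56 mm diameter, 105 mm tall, on the spectrophotometer's left. Origin under its centre, as for the others.
- beaker: Bystander: open clear beaker, 64 mm diameter, 85 mm tall, on the spectrophotometer's left.
- tube_rack: Bystander: orange microtube rack with tubes, 100 x 66 mm, 43 mm tall, on the spectrophotometer's right.
- vial: Bystander: small amber vial with a black cap, 25 mm diameter, 50 mm tall, right of the keypad.
- pipette: Bystander: grey and white micropipette, 224 mm long along its x, 24 mm high, lying in front of the spectrophotometer.
- tip_box: Bystander: closed box of pipette tips, blue with a clear lid, 124 x 86 mm, 69 mm tall, towards the right side of the bench.
- tissue_box: Bystander: white and green tissue box, 119 x 131 mm, 90 mm tall, towards the left side of the bench.

How it is judged:
On the way, in this order (a step that is already met when the one before it is completed fails the run):
1. the sampling arm is pushed fully down onto the pedestal (within 0.04 rad) (value of joint sampling_arm below 0.04 rad), for 0.2 s.
2. the round key is pressed (beyond 2.5 mm) with the arm down (value of joint round_key above 0.0025 m and value of joint sampling_arm below 0.04 rad), for 0.05 s.
3. the round key has been let go (within 1.5 mm of up) (value of joint round_key below 0.0015 m), for 0.05 s.
4. the bar key is pressed (beyond 2.5 mm) with the round key up and the arm down (value of joint bar_key above 0.0025 m and value of joint round_key below 0.0015 m and value of joint sampling_arm below 0.04 rad), for 0.05 s.
At the end, for the whole second after the job is handed in: The sampling arm is fully down (within 0.04 rad), all five keys are up again (within 1.5 mm), the spectrophotometer stands where it stood (within 20 mm) and so do the bystanders (within 20 mm) (value of joint sampling_arm below 0.04 rad and value of joint each of round_key, bar_key, square_key1, square_key2, square_key3 below 0.0015 m and distance of each of spectro, bottle, beaker, tube_rack, vial, pipette, tip_box, tissue_box from where it was at the start of the episode below 0.02 m and linear speed of spectro below 0.01 m/s and angle between spectro's own z axis and vertical below 0.05 rad); the robot touches nothing.
It fails at once if the round or the bar key is pressed while the sampling arm is not down (more than 0.06 rad up) (value of joint sampling_arm above 0.06 rad and value of joint any of round_key, bar_key above 0.0025 m).
It fails at once if one of the square keys is pressed (beyond 2.5 mm) (value of joint any of square_key1, square_key2, square_key3 above 0.0025 m).
It fails at once if the robot bears on the spectrophotometer, its arm or its keys with more than 30 N (contact force between spectro and the fingers above 30 N or contact force between spectro and the arm above 30 N).
It fails at once if the sampling arm is lifted (above 1.0 rad), or the spectrophotometer is lifted by 8 mm or shifted by more than 20 mm (value of joint sampling_arm above 1 rad or height (world z) of spectro above 0.008 m or distance of spectro from where it was at the start of the episode above 0.02 m).
It fails at once if a bystander is moved, lifted or knocked over (more than 20 mm) (distance of any of bottle, beaker, tube_rack, vial, pipette, tip_box, tissue_box from where it was at the start of the episode above 0.02 m).
It also fails if it takes over 51 s, if anything falls off the work surface, if the arm or the gripper's body presses on something with over 40 N, if the wrist force passes 120 N, or if a joint passes its speed limit or range.

## Working session

There is one attempt and no reset: what is moved stays moved. The work goes in short steps, Python scripts to look and compute and a tool call to move; the robot and the scene stay as the last step left them, time stands still between calls to the robot, and variables do not carry over. Pictures are saved under pics/ and viewed, at most 10 in all, crops included, and the job is handed in when it is done.

Besides the shell and the picture viewer there is one more tool, called after "Request:" by a JSON object that holds its "method" and its "body", one argument or row to a line. carry_out: Moves the arm, as the interface text tells. Its arguments: {"type":"object","properties":{"steps":{"type":"array"},"squeeze":{"type":"number"}},"required":["steps"]}

```bash
mkdir -p pics; cat > h.py <<'E'
from station import *
import numpy as np, cv2
from scipy.spatial.transform import Rotation as R
def att(ci):
    a=np.array(ci["attitude"],float)
    return a if a.shape==(3,3) else R.from_quat(a).as_matrix()
def pts(ci,uv,d):
    "pixels + depth -> world"
    uv=np.asarray(uv,float).reshape(-1,1,2)
    n=cv2.undistortPoints(uv,np.array(ci["camera_matrix"],float),np.array(ci["dist"],float))[:,0]
    d=np.asarray(d,float).reshape(-1,1)
    c=np.c_[n[:,:1]*d,-n[:,1:]*d,-d]
    return c@att(ci).T+np.array(ci["origin"])
def grid(ci,D):
    h,w=D.shape; u,v=np.meshgrid(np.arange(w),np.arange(h))
    return pts(ci,np.stack([u,v],-1).reshape(-1,2),D.ravel()).reshape(h,w,3)
E
python3 - <<'E'
from h import *
s=observe(); print(s)
for n in("top","side"):
    ci=camera_info(n); print(n,ci)
    p,D=get_image(n); np.savez(f"{n}.npz",p=p,D=D); cv2.imwrite(f"pics/{n}1.png",cv2.resize(p[...,::-1],None,fx=1.5,fy=1.5))
E
```

```text
{'time': 0.0, 'joint_positions': array([ 1.17981845,  0.41192733, -0.01269961,  1.59703389,  0.00562987,
        1.13430388, -0.08221082]), 'qvel': array([ 4.73589747e-04,  3.20815678e-05, -4.36354999e-04,  1.83905604e-03,
       -7.28946349e-06, -1.05346256e-03, -3.39715731e-04]), 'tau': array([ 1.19748300e-03, -6.00630569e+01,  6.82532843e-01, -2.99403083e+01,
        1.38625983e-02,  1.08113603e-02,  3.66112943e-05]), 'ee_pos': array([ 0.19803993, -0.5922754 ,  0.23044021]), 'ee_rot': array([ 9.87003509e-01,  1.60696618e-01, -2.04002245e-04, -7.92603192e-04]), 'ft_force': array([-0.02825675,  0.04618839,  0.00575139]), 'moment': array([-0.03057328,  0.02200103,  0.00122149]), 'grip_force': 0.0, 'opening': 0.08539324571101706}
top {'camera_matrix': array([[373.64037093,   0.        , 256.21763282],
       [  0.        , 373.64037093, 187.33847244],
       [  0.        ,   0.        ,   1.        ]]), 'dist': array([0.02978391, 0.        , 0.        , 0.        , 0.        ]), 'origin': array([ 0.43834101, -0.04586671,  1.42385206]), 'attitude': array([-0.02963119,  0.02201315,  0.71346114, -0.69972181])}
side {'camera_matrix': array([[400.50032468,   0.        , 252.0984054 ],
       [  0.        , 400.50032468, 192.82180123],
       [  0.        ,   0.        ,   1.        ]]), 'dist': array([0.02024809, 0.        , 0.        , 0.        , 0.        ]), 'origin': array([ 0.24354743, -0.92197749,  1.05031254]), 'attitude': array([ 0.36758786, -0.05974158, -0.17149536,  0.91208522])}
```

View pics/top1.png

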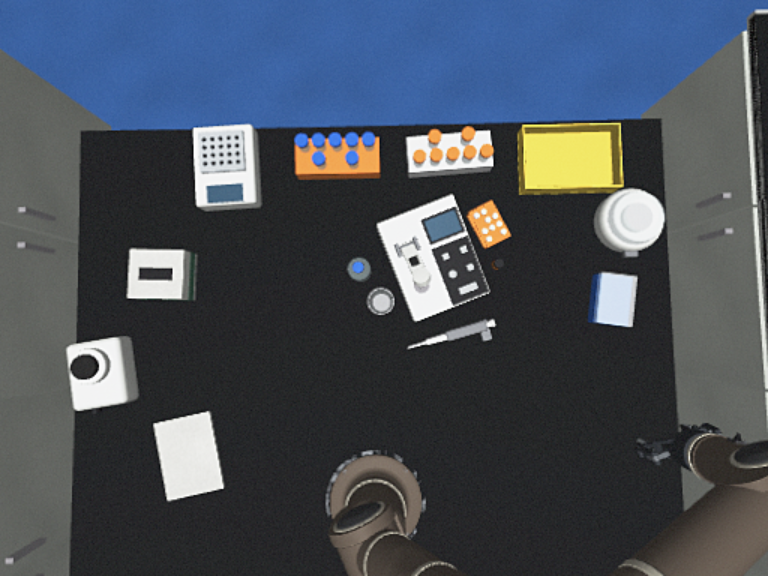

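View pics/side1.png

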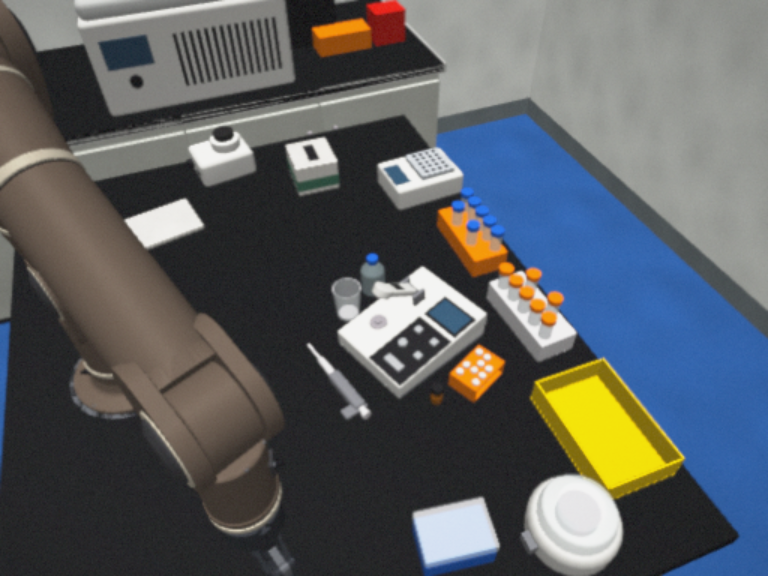

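The top view (1.5x) shows the spectrophotometer around (433,257). Its low front edge faces the robot at (414,320)–(490,292). The round key is near (452,274), the bar key near (468,288) and the raised arm's pad near (414,262). The side view shows the same layout and confirms the arm is up.

```bash
python3 - <<'E'
from h import *
def keys(n,roi):
    z=np.load(n+".npz");p,D=z["p"],z["D"];ci=camera_info(n)
    x0,y0,x1,y1=roi;s=6
    c=cv2.resize(p[y0:y1,x0:x1],None,fx=s,fy=s,interpolation=cv2.INTER_CUBIC)
    g=cv2.cvtColor(c,cv2.COLOR_RGB2GRAY);P=grid(ci,D)
    m=(g>95).astype(np.uint8)
    k,l,st,ce=cv2.connectedComponentsWithStats(m)
    for i in range(1,k):
        if 15*s<st[i,4]<6000:
            uv=(ce[i]+.5)/s-.5+[x0,y0]; u,v=np.round(uv).astype(int)
            d=np.median(D[v-1:v+2,u-1:u+2]); print(n,uv.round(2),st[i],pts(ci,[uv],[d]).round(4)[0])
    cv2.imwrite(f"pics/{n}crop.png",cv2.resize(c,None,fx=.8,fy=.8)[...,::-1])
    return P,p,D
P,p,D=keys("top",(245,125,345,220))
keys("side",(220,170,330,265))
# deck plane: white pixels in z range within spectro
m=(p.min(2)>150); R0=np.zeros_like(m);R0[130:215,250:328]=1
q=P[m&R0&(P[...,2]>.04)&(P[...,2]<.09)&(D>0)]
for _ in range(4):
    A=np.c_[q[:,:2],np.ones(len(q))];c=np.linalg.lstsq(A,q[:,2],rcond=None)[0];r=A@c-q[:,2];q=q[abs(r)<max(.003,1.5*r.std())]
print("plane",c,np.hypot(*c[:2]),np.arctan2(c[1],c[0]),len(q),r.std())
E
```

```text
top [317.47 172.02] [ 411  225   54  123 1037] [ 0.5899 -0.2572  0.0615]
top [308.63 165.77] [367 229  36  36 898] [ 0.6116 -0.2236  0.0768]
top [296.7  170.47] [295 259  36  35 828] [ 0.5956 -0.1802  0.0749]
top [245.26 178.91] [  0 300  11  52 432] [0.5692 0.0071 0.0689]
top [313.05 177.6 ] [393 302  34  34 844] [ 0.5688 -0.239   0.0716]
top [301.41 182.21] [ 323  328   37   36 1033] [ 0.553  -0.1967  0.0694]
top [311.76 191.69] [ 362  375   83   55 2537] [ 0.5182 -0.234   0.0632]
top [319.43 216.7 ] [ 350  525  165   45 3920] [ 0.4266 -0.2653  0.0224]
side [247.73 171.38] [149   0  40  25 797] [0.573  0.0279 0.1065]
side [320.26 171.75] [ 554    0  106   43 2518] [ 0.832  -0.0213  0.0565]
side [327.4  194.56] [ 628   98   32  112 2542] [ 0.8159 -0.1108  0.0312]
side [278.6  218.89] [ 334  278   41   37 1091] [ 0.5974 -0.1839  0.0767]
side [268.01 227.56] [ 269  328   44   40 1383] [ 0.5538 -0.2017  0.0738]
side [288.94 227.36] [ 395  328   43   39 1120] [ 0.6136 -0.2267  0.0762]
side [278.17 236.31] [ 331  382   42   39 1159] [ 0.5705 -0.2426  0.0708]
side [262.22 240.98] [ 213  391   87   77 3466] [ 0.5198 -0.238   0.0664]
plane [0.11327218 0.03950732 0.00487635] 0.11996422481485938 0.33558954002522 1372 0.0017103427349412586
```

```bash
cat > fit.py <<'E'
from h import *
M=np.array([[-53,-28],[-53,-74],[-7,-28],[-7,-74]])/1e3
T=np.array([[.5530,-.1967],[.5688,-.2390],[.5956,-.1802],[.6116,-.2236]])
S=np.array([[.5538,-.2017],[.5705,-.2426],[.5974,-.1839],[.6136,-.2267]])
def fit(W):
    a=M-M.mean(0);b=W-W.mean(0);H=a.T@b
    th=np.arctan2(H[0,1]-H[1,0],H[0,0]+H[1,1]);c,s=np.cos(th),np.sin(th);Q=np.array([[c,-s],[s,c]])
    t=W.mean(0)-Q@M.mean(0);return th,t,Q,np.abs(M@Q.T+t-W).max()
E
python3 - <<'E'
from fit import *
for W in(T,S,(T+S)/2):
    th,t,Q,e=fit(W);print(th,t,e)
for b in([.5182,-.234],[.5198,-.238]): print("bar local",(np.array(b)-t)@Q)
z=np.load("top.npz");p,D=z["p"],z["D"];ci=camera_info("top");P=grid(ci,D)
L=P.copy();L[...,:2]=(P[...,:2]-t)@Q
dk=.066+.12*L[...,0]; h=L[...,2]-dk
roi=(abs(L[...,0])<.13)&(L[...,1]>0)&(L[...,1]<.1)&(h>.012)&(D>0)
q=np.c_[L[roi],h[roi],p[roi].max(1)]
q=q[np.argsort(q[:,0])]
for a in np.arange(-.13,.13,.01):
    k=q[(q[:,0]>=a)&(q[:,0]<a+.01)]
    if len(k): print(round(a,2),len(k),"y",k[:,1].min().round(3),k[:,1].max().round(3),"z med/max",np.median(k[:,2]).round(3),k[:,2].max().round(3),"h",np.median(k[:,3]).round(3))
dark=q[q[:,4]<70];print("dark",len(dark),np.median(dark,0),dark[:,:2].min(0),dark[:,:2].max(0))
for n,box in (("tube_rack",(312,133,340,166)),("vial",(325,170,338,182)),("bottle",(230,170,248,190)),("beaker",(243,190,264,211))):
    x0,y0,x1,y1=box;k=P[y0:y1,x0:x1].reshape(-1,3);k=k[k[:,2]>.02];print(n,len(k),k.min(0).round(3),k.max(0).round(3))
E
```

```text
0.35639872779917825 [ 0.5925708  -0.15161283] 0.00045440126224205457
0.37258936834881734 [ 0.59320119 -0.15530337] 0.0010242687219513824
0.3645024593045631 [ 0.59288583 -0.1534561 ] 0.0006897854019931038
bar local [-0.09849171 -0.04862792]
bar local [-0.09842277 -0.0529355 ]
-0.06 19 y 0.041 0.069 z med/max 0.159 0.167 h 0.1
-0.05 32 y 0.034 0.072 z med/max 0.163 0.172 h 0.102
-0.04 36 y 0.032 0.074 z med/max 0.159 0.167 h 0.097
-0.03 30 y 0.034 0.071 z med/max 0.154 0.159 h 0.091
-0.02 26 y 0.037 0.069 z med/max 0.145 0.153 h 0.081
-0.01 27 y 0.037 0.07 z med/max 0.137 0.143 h 0.071
-0.0 27 y 0.037 0.07 z med/max 0.131 0.138 h 0.065
0.01 25 y 0.037 0.069 z med/max 0.124 0.132 h 0.057
0.02 28 y 0.03 0.076 z med/max 0.116 0.124 h 0.047
0.03 40 y 0.025 0.08 z med/max 0.108 0.117 h 0.038
0.04 43 y 0.024 0.08 z med/max 0.104 0.112 h 0.032
0.05 36 y 0.025 0.08 z med/max 0.101 0.11 h 0.028
0.06 2 y 0.032 0.078 z med/max 0.098 0.098 h 0.025
dark 26 [7.61711783e-03 5.43242054e-02 1.29130364e-01 6.22516238e-02
 3.80000000e+01] [-0.00278864  0.04512722] [0.01587313 0.06226064]
tube_rack 504 [ 0.438 -0.343  0.021] [ 0.734 -0.046  1.424]
vial 47 [ 0.438 -0.324  0.02 ] [ 0.59  -0.046  1.424]
bottle 195 [ 0.438 -0.046  0.029] [0.596 0.056 1.424]
beaker 118 [ 0.438 -0.052  0.021] [0.52  0.009 1.424]
```

View pics/topcrop.png

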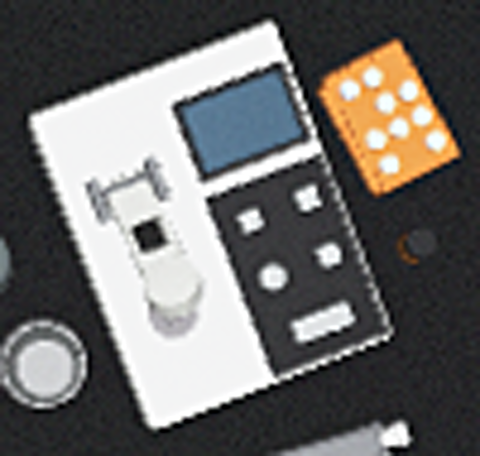

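The crop shows the arm centred between its hinge brackets, the black pad at crop (150,234), the round key at (273,277) and the bar at (322,322). It agrees with the fit: the pad's height implies an arm angle of about 0.65 rad, with the hinge at local x≈0.046.

```bash
cat >> fit.py <<'E'
th,t,Q,_=fit((T+S)/2)
def go(lx,ly,z,turn=True):
    s=observe();Rt=R.from_quat(s["ee_rot"]);p=np.array([*(Q@[lx,ly]+t),z])
    d=Rt.inv().apply(p-s["ee_pos"])
    print("world",p.round(4),"units",(d/.06).round(3),"F",np.round(s["ft_force"],2),"t",round(s["time"],2),"open",round(s["opening"],4))
    return s
def here():
    s=observe();p=s["ee_pos"];print("local",((p[:2]-t)@Q).round(4),"z",p[2].round(4),"toolx yaw-spectro",np.arctan2(*R.from_quat(s["ee_rot"]).as_matrix()[[1,0],0])-th,"F",np.round(s["ft_force"],2))
E
python3 -c "
from fit import *
here();go(-.02,.053,.23)"
```

```text
local [-0.5253 -0.2693] z 0.2305 toolx yaw-spectro -0.04173753293131138 F [ 0.3   0.26 -0.33]
world [ 0.5553 -0.1111  0.23  ] units [ 8.191 -5.718  0.016] F [ 0.3   0.26 -0.33] t 0.1 open 0.0854
```

Request:
{"method": "carry_out", "body": {
  "steps": [
    {"hand": 0,"tx": 0.8,"ty": -0.55},
    {"hand": 0,"tx": 0.8,"ty": -0.55},
    {"hand": 0,"tx": 0.8,"ty": -0.55},
    {"hand": 0,"tx": 0.8,"ty": -0.55},
    {"hand": 0,"tx": 0.8,"ty": -0.55},
    {"hand": 0,"tx": 0.8,"ty": -0.55},
    {"hand": 0,"tx": 0.8,"ty": -0.55},
    {"hand": 0,"tx": 0.8,"ty": -0.55},
    {"hand": 0,"tx": 0.8,"ty": -0.55},
    {"hand": 0,"wz": -0.4}
  ],
  "squeeze": 20
}}

```text
invalid input
```

```bash
python3 -c "
from fit import *
here();go(-.02,.053,.19)"
```

```text
local [-0.5253 -0.2693] z 0.2305 toolx yaw-spectro -0.04173753293131138 F [ 0.3   0.26 -0.33]
world [ 0.5553 -0.1111  0.19  ] units [ 8.191 -5.717  0.683] F [ 0.3   0.26 -0.33] t 0.1 open 0.0854
```

Request:
{"method": "carry_out", "body": {
  "steps": [
    {"hand": 0,"tx": 0.8,"ty": -0.55,"tz": 0,"wx": 0,"wy": 0,"wz": 0},
    {"hand": 0,"tx": 0.8,"ty": -0.55,"tz": 0,"wx": 0,"wy": 0,"wz": 0},
    {"hand": 0,"tx": 0.8,"ty": -0.55,"tz": 0,"wx": 0,"wy": 0,"wz": 0},
    {"hand": 0,"tx": 0.8,"ty": -0.55,"tz": 0,"wx": 0,"wy": 0,"wz": 0},
    {"hand": 0,"tx": 0.8,"ty": -0.55,"tz": 0,"wx": 0,"wy": 0,"wz": 0},
    {"hand": 0,"tx": 0.8,"ty": -0.55,"tz": 0,"wx": 0,"wy": 0,"wz": 0},
    {"hand": 0,"tx": 0.8,"ty": -0.55,"tz": 0,"wx": 0,"wy": 0,"wz": 0},
    {"hand": 0,"tx": 0.8,"ty": -0.55,"tz": 0,"wx": 0,"wy": 0,"wz": 0},
    {"hand": 0,"tx": 0.8,"ty": -0.55,"tz": 0,"wx": 0,"wy": 0,"wz": 0},
    {"hand": 0,"tx": 0,"ty": 0,"tz": 0,"wx": 0,"wy": 0,"wz": -0.4}
  ],
  "squeeze": 20
}}

```text
time: 1.35
ee_pos: [0.5161, -0.1686, 0.231]
ee_rot: [0.983, 0.182, 0.001, -0.001]
ft_force: [0.2, -0.8, 0.9]
opening: 0.0002
grip_force: 0.0
```

```bash
python3 -c "
from fit import *
here();go(-.02,.053,.19)"
```

```text
local [-0.0772  0.0132] z 0.231 toolx yaw-spectro 0.0024109136425291555 F [ 0.15 -0.77  0.86]
world [ 0.5553 -0.1111  0.19  ] units [ 0.953 -0.659  0.686] F [ 0.15 -0.77  0.86] t 1.35 open 0.0002
```

Request:
{"method": "carry_out", "body": {
  "steps": [
    {"hand": 0,"tx": 0.5,"ty": -0.33,"tz": 0,"wx": 0,"wy": 0,"wz": 0},
    {"hand": 0,"tx": 0.45,"ty": -0.33,"tz": 0,"wx": 0,"wy": 0,"wz": 0},
    {"hand": 0,"tx": 0,"ty": 0,"tz": 0.4,"wx": 0,"wy": 0,"wz": 0},
    {"hand": 0,"tx": 0,"ty": 0,"tz": 0.2,"wx": 0,"wy": 0,"wz": 0},
    {"hand": 0,"tx": 0,"ty": 0,"tz": 0,"wx": 0,"wy": 0,"wz": 0}
  ]
}}

```text
time: 1.98
ee_pos: [0.5521, -0.118, 0.1943]
ee_rot: [0.984, 0.177, -0.001, -0.0]
ft_force: [-0.1, -0.2, -0.1]
opening: 0.0001
grip_force: 0.0
```

```bash
python3 - <<'E'
from fit import *
here();go(-.02,.053,.097)
a,_=get_image("side");b,_=get_image("top")
a=cv2.resize(a[130:260,190:330],None,fx=3.5,fy=3.5);b=cv2.resize(b[115:225,215:355],(490,385))
cv2.imwrite("pics/c2.png",np.vstack([a[:,:490],b])[:600,:,::-1])
E
```

```text
local [-0.0255  0.0476] z 0.1943 toolx yaw-spectro -0.008071264684888224 F [-0.14 -0.21 -0.1 ]
world [ 0.5553 -0.1111  0.097 ] units [ 0.094 -0.089  1.621] F [-0.14 -0.21 -0.1 ] t 1.98 open 0.0001
```

View pics/c2.png

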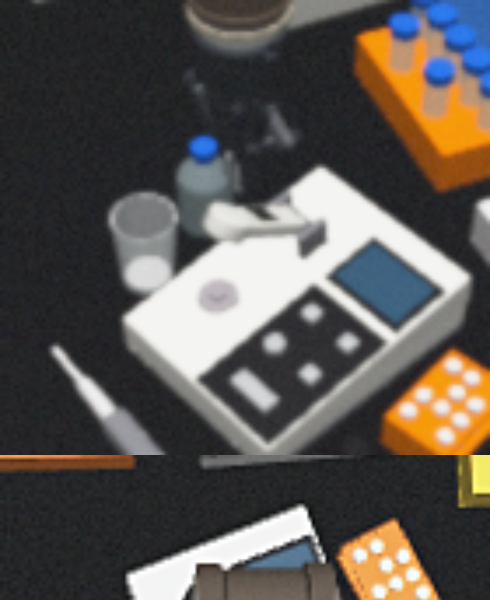

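The side crop shows the arm still raised with the gripper hanging over it, and nothing else in the way. I'll start pushing down.

Request:
{"method": "carry_out", "body": {
  "steps": [
    {"hand": 0,"tx": 0.1,"ty": -0.1,"tz": 0.2,"wx": 0,"wy": 0,"wz": 0},
    {"hand": 0,"tx": 0,"ty": 0,"tz": 0.2,"wx": 0,"wy": 0,"wz": 0},
    {"hand": 0,"tx": 0,"ty": 0,"tz": 0.1,"wx": 0,"wy": 0,"wz": 0},
    {"hand": 0,"tx": 0,"ty": 0,"tz": 0.1,"wx": 0,"wy": 0,"wz": 0},
    {"hand": 0,"tx": 0,"ty": 0,"tz": 0.1,"wx": 0,"wy": 0,"wz": 0},
    {"hand": 0,"tx": 0,"ty": 0,"tz": 0.1,"wx": 0,"wy": 0,"wz": 0},
    {"hand": 0,"tx": 0,"ty": 0,"tz": 0.1,"wx": 0,"wy": 0,"wz": 0},
    {"hand": 0,"tx": 0,"ty": 0,"tz": 0.1,"wx": 0,"wy": 0,"wz": 0}
  ]
}}

```text
time: 3.08
ee_pos: [0.5568, -0.1093, 0.135]
ee_rot: [0.984, 0.178, 0.0, 0.0]
ft_force: [-0.2, -0.1, 0.5]
opening: 0.0001
grip_force: 0.4
```

```bash
python3 -c "
from fit import *
here();go(-.02,.053,.095)"
```

```text
local [-0.018   0.0541] z 0.135 toolx yaw-spectro -0.006848829288970515 F [-0.24 -0.05  0.46]
world [ 0.5553 -0.1111  0.095 ] units [-0.034  0.019  0.666] F [-0.24 -0.05  0.46] t 3.08 open 0.0001
```

Request:
{"method": "carry_out", "body": {
  "steps": [
    {"hand": 0,"tx": 0,"ty": 0,"tz": 0.1,"wx": 0,"wy": 0,"wz": 0},
    {"hand": 0,"tx": 0,"ty": 0,"tz": 0.1,"wx": 0,"wy": 0,"wz": 0},
    {"hand": 0,"tx": 0,"ty": 0,"tz": 0.1,"wx": 0,"wy": 0,"wz": 0},
    {"hand": 0,"tx": 0,"ty": 0,"tz": 0.1,"wx": 0,"wy": 0,"wz": 0},
    {"hand": 0,"tx": 0,"ty": 0,"tz": 0.05,"wx": 0,"wy": 0,"wz": 0},
    {"hand": 0,"tx": 0,"ty": 0,"tz": 0.05,"wx": 0,"wy": 0,"wz": 0},
    {"hand": 0,"tx": 0,"ty": 0,"tz": 0,"wx": 0,"wy": 0,"wz": 0}
  ]
}}

```text
time: 3.95
ee_pos: [0.5568, -0.1092, 0.1051]
ee_rot: [0.984, 0.178, -0.0, -0.0]
ft_force: [0.1, -0.4, -0.4]
opening: -0.0002
grip_force: 0.0
```

```bash
python3 - <<'E'
from fit import *
here();go(-.02,.053,.095)
a,_=get_image("side")
cv2.imwrite("pics/c3.png",cv2.resize(a[130:260,190:330],None,fx=4,fy=4)[...,::-1])
E
```

```text
local [-0.0179  0.0542] z 0.1051 toolx yaw-spectro -0.0067633923578446775 F [ 0.08 -0.36 -0.4 ]
world [ 0.5553 -0.1111  0.095 ] units [-0.034  0.021  0.169] F [ 0.08 -0.36 -0.4 ] t 3.95 open -0.0002
```

View pics/c3.png

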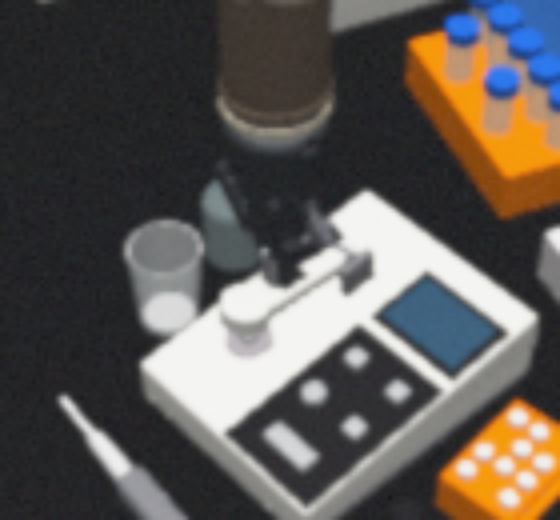

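The fingertip at about (280,270) is on the arm, and the head at (245,310) is nearly on the pedestal. I'll push the remaining ~10 mm in small steps.

Request:
{"method": "carry_out", "body": {
  "steps": [
    {"hand": 0,"tx": 0,"ty": 0,"tz": 0.05,"wx": 0,"wy": 0,"wz": 0},
    {"hand": 0,"tx": 0,"ty": 0,"tz": 0.05,"wx": 0,"wy": 0,"wz": 0},
    {"hand": 0,"tx": 0,"ty": 0,"tz": 0.03,"wx": 0,"wy": 0,"wz": 0},
    {"hand": 0,"tx": 0,"ty": 0,"tz": 0,"wx": 0,"wy": 0,"wz": 0}
  ]
}}

```text
time: 4.5
ee_pos: [0.5567, -0.1093, 0.0973]
ee_rot: [0.984, 0.178, -0.0, -0.0]
ft_force: [-0.4, 0.0, 1.1]
opening: 0.0
grip_force: 0.0
```

Request:
{"method": "carry_out", "body": {
  "steps": [
    {"hand": 0,"tx": 0,"ty": 0,"tz": 0.03,"wx": 0,"wy": 0,"wz": 0},
    {"hand": 0,"tx": 0,"ty": 0,"tz": 0,"wx": 0,"wy": 0,"wz": 0}
  ]
}}

```text
time: 4.75
ee_pos: [0.5568, -0.1092, 0.0956]
ee_rot: [0.984, 0.178, 0.0, -0.0]
ft_force: [-0.1, 0.2, 0.6]
opening: -0.0003
grip_force: 0.1
```

Request:
{"method": "carry_out", "body": {
  "steps": [
    {"hand": 0,"tx": 0,"ty": 0,"tz": 0.03,"wx": 0,"wy": 0,"wz": 0},
    {"hand": 0,"tx": 0,"ty": 0,"tz": 0,"wx": 0,"wy": 0,"wz": 0}
  ]
}}

```text
time: 5.0
ee_pos: [0.5569, -0.1093, 0.0941]
ee_rot: [0.984, 0.178, 0.0, 0.0]
ft_force: [-2.1, -0.1, 3.2]
opening: 0.0002
grip_force: 1.8
```

Request:
{"method": "carry_out", "body": {
  "steps": [
    {"hand": 0,"tx": 0,"ty": 0,"tz": 0.02,"wx": 0,"wy": 0,"wz": 0},
    {"hand": 0,"tx": 0,"ty": 0,"tz": 0,"wx": 0,"wy": 0,"wz": 0}
  ]
}}

```text
time: 5.25
ee_pos: [0.557, -0.1093, 0.0932]
ee_rot: [0.984, 0.178, 0.0, 0.0]
ft_force: [-2.2, -0.3, 6.6]
opening: 0.0003
grip_force: 3.7
```

Request:
{"method": "carry_out", "body": {
  "steps": [
    {"hand": 0,"tx": 0,"ty": 0,"tz": 0.02,"wx": 0,"wy": 0,"wz": 0},
    {"hand": 0,"tx": 0,"ty": 0,"tz": 0,"wx": 0,"wy": 0,"wz": 0}
  ]
}}

```text
time: 5.5
ee_pos: [0.557, -0.1094, 0.0924]
ee_rot: [0.984, 0.178, 0.0, 0.0]
ft_force: [-3.8, 1.1, 10.1]
opening: 0.0001
grip_force: 5.4
```

Request:
{"method": "carry_out", "body": {
  "steps": [
    {"hand": 0,"tx": 0,"ty": 0,"tz": 0.02,"wx": 0,"wy": 0,"wz": 0},
    {"hand": 0,"tx": 0,"ty": 0,"tz": 0,"wx": 0,"wy": 0,"wz": 0},
    {"hand": 0,"tx": 0,"ty": 0,"tz": 0,"wx": 0,"wy": 0,"wz": 0}
  ]
}}

```text
time: 5.88
ee_pos: [0.5571, -0.1094, 0.0916]
ee_rot: [0.984, 0.178, 0.0, 0.0]
ft_force: [-4.8, 0.2, 12.0]
opening: 0.0004
grip_force: 7.0
```

Request:
{"method": "carry_out", "body": {
  "steps": [
    {"hand": 0,"tx": 0,"ty": 0,"tz": -0.05,"wx": 0,"wy": 0,"wz": 0},
    {"hand": 0,"tx": 0,"ty": 0,"tz": -0.05,"wx": 0,"wy": 0,"wz": 0},
    {"hand": 0,"tx": 0,"ty": 0,"tz": -0.2,"wx": 0,"wy": 0,"wz": 0},
    {"hand": 0,"tx": 0,"ty": 0,"tz": -0.4,"wx": 0,"wy": 0,"wz": 0},
    {"hand": 0,"tx": -0.5,"ty": 0.9,"tz": 0,"wx": 0,"wy": 0,"wz": 0},
    {"hand": 0,"tx": 0,"ty": 0.4,"tz": 0,"wx": 0,"wy": 0,"wz": 0},
    {"hand": 0,"tx": 0,"ty": 0,"tz": 0,"wx": 0,"wy": 0,"wz": 0}
  ]
}}

```text
time: 6.75
ee_pos: [0.5561, -0.1952, 0.1324]
ee_rot: [0.984, 0.176, 0.0, 0.0]
ft_force: [0.4, 1.3, 0.1]
opening: -0.0
grip_force: 0.0
```

```bash
python3 - <<'E'
from fit import *
here();go(-.053,-.028,.085)
a,D=get_image("side");ci=camera_info("side")
cv2.imwrite("pics/c4.png",cv2.resize(a[130:260,190:330],None,fx=4,fy=4)[...,::-1])
P=grid(ci,D);L=P.copy();L[...,:2]=(P[...,:2]-t)@Q;h=L[...,2]-.066-.12*L[...,0]
m=(abs(L[...,1]-.053)<.015)&(D>0)&(h>.02)&(h<.12)
for x in np.arange(-.1,.07,.02):
    k=h[m&(abs(L[...,0]-x)<.01)];print(round(x,2),len(k),np.median(k).round(4) if len(k) else "")
# key positions shift check
c=cv2.resize(a[170:265,220:330],None,fx=6,fy=6,interpolation=cv2.INTER_CUBIC)
k,l,st,ce=cv2.connectedComponentsWithStats((cv2.cvtColor(c,cv2.COLOR_RGB2GRAY)>95).astype(np.uint8))
for i in range(1,k):
    if 500<st[i,4]<6000: print(((ce[i]+.5)/6-.5+[220,170]).round(2))
E
```

```text
local [-0.0492 -0.0259] z 0.1324 toolx yaw-spectro -0.010641959983320626 F [0.36 1.25 0.13]
world [ 0.5533 -0.1985  0.085 ] units [-0.063  0.035  0.79 ] F [0.36 1.25 0.13] t 6.75 open -0.0
-0.1 0 
-0.08 1 0.0343
-0.06 51 0.0335
-0.04 47 0.0329
-0.02 39 0.0305
0.0 12 0.0319
0.02 0 
0.04 0 
0.06 0 
[247.75 171.39]
[269.79 174.67]
[320.36 171.76]
[247.68 180.31]
[327.38 194.57]
[278.6 218.9]
[267.99 227.56]
[288.94 227.36]
[278.18 236.33]
[262.24 240.98]
```

View pics/c4.png

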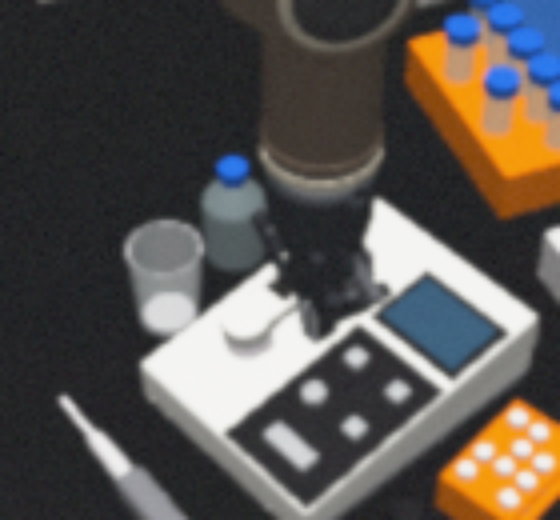

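The head at (245,328) now sits on the pedestal. Depth puts its top 33 mm above the deck, where 32 is nominal, and the keys haven't shifted. Next is the round key.

Request:
{"method": "carry_out", "body": {
  "steps": [
    {"hand": 0,"tx": -0.06,"ty": 0.03,"tz": 0.3,"wx": 0,"wy": 0,"wz": 0},
    {"hand": 0,"tx": 0,"ty": 0,"tz": 0.3,"wx": 0,"wy": 0,"wz": 0},
    {"hand": 0,"tx": 0,"ty": 0,"tz": 0.2,"wx": 0,"wy": 0,"wz": 0},
    {"hand": 0,"tx": 0,"ty": 0,"tz": 0,"wx": 0,"wy": 0,"wz": 0},
    {"hand": 0,"tx": 0,"ty": 0,"tz": 0,"wx": 0,"wy": 0,"wz": 0}
  ]
}}

```text
time: 7.42
ee_pos: [0.5535, -0.1956, 0.0844]
ee_rot: [0.984, 0.178, 0.0, 0.0]
ft_force: [0.2, -0.5, 0.2]
opening: -0.0002
grip_force: 0.0
```

```bash
python3 -c "
from fit import *
here();go(-.053,-.028,.072)"
```

```text
local [-0.0518 -0.0253] z 0.0844 toolx yaw-spectro -0.006544809513235494 F [ 0.15 -0.47  0.22]
world [ 0.5533 -0.1985  0.072 ] units [-0.02   0.045  0.207] F [ 0.15 -0.47  0.22] t 7.42 open -0.0002
```

Request:
{"method": "carry_out", "body": {
  "steps": [
    {"hand": 0,"tx": 0,"ty": 0.04,"tz": 0.1,"wx": 0,"wy": 0,"wz": 0},
    {"hand": 0,"tx": 0,"ty": 0,"tz": 0.1,"wx": 0,"wy": 0,"wz": 0},
    {"hand": 0,"tx": 0,"ty": 0,"tz": 0.03,"wx": 0,"wy": 0,"wz": 0},
    {"hand": 0,"tx": 0,"ty": 0,"tz": 0,"wx": 0,"wy": 0,"wz": 0}
  ]
}}

```text
time: 7.92
ee_pos: [0.5539, -0.1981, 0.0704]
ee_rot: [0.984, 0.178, -0.0, 0.0]
ft_force: [-1.6, -0.2, 1.0]
opening: 0.0002
grip_force: 0.7
```

Request:
{"method": "carry_out", "body": {
  "steps": [
    {"hand": 0,"tx": 0,"ty": 0,"tz": 0.03,"wx": 0,"wy": 0,"wz": 0},
    {"hand": 0,"tx": 0,"ty": 0,"tz": 0,"wx": 0,"wy": 0,"wz": 0}
  ]
}}

```text
time: 8.18
ee_pos: [0.5541, -0.1981, 0.0689]
ee_rot: [0.984, 0.178, 0.0, 0.0]
ft_force: [-1.2, -0.7, 2.9]
opening: -0.0001
grip_force: 1.6
```

Request:
{"method": "carry_out", "body": {
  "steps": [
    {"hand": 0,"tx": 0,"ty": 0,"tz": 0.03,"wx": 0,"wy": 0,"wz": 0},
    {"hand": 0,"tx": 0,"ty": 0,"tz": 0,"wx": 0,"wy": 0,"wz": 0}
  ]
}}

```text
time: 8.43
ee_pos: [0.5543, -0.198, 0.0671]
ee_rot: [0.984, 0.178, 0.0, 0.0]
ft_force: [-1.1, -1.1, 5.5]
opening: 0.0001
grip_force: 2.6
```

Request:
{"method": "carry_out", "body": {
  "steps": [
    {"hand": 0,"tx": 0,"ty": 0,"tz": 0.02,"wx": 0,"wy": 0,"wz": 0},
    {"hand": 0,"tx": 0,"ty": 0,"tz": 0,"wx": 0,"wy": 0,"wz": 0}
  ]
}}

```text
time: 8.68
ee_pos: [0.5544, -0.198, 0.0661]
ee_rot: [0.984, 0.178, 0.0, 0.0]
ft_force: [-1.4, 0.5, 6.2]
opening: -0.0
grip_force: 3.2
```

Request:
{"method": "carry_out", "body": {
  "steps": [
    {"hand": 0,"tx": 0,"ty": 0,"tz": -0.1,"wx": 0,"wy": 0,"wz": 0},
    {"hand": 0,"tx": 0,"ty": 0,"tz": -0.2,"wx": 0,"wy": 0,"wz": 0},
    {"hand": 0,"tx": 0,"ty": 0,"tz": -0.2,"wx": 0,"wy": 0,"wz": 0},
    {"hand": 0,"tx": -0.4,"ty": 0.2,"tz": 0,"wx": 0,"wy": 0,"wz": 0},
    {"hand": 0,"tx": -0.35,"ty": 0.2,"tz": 0,"wx": 0,"wy": 0,"wz": 0},
    {"hand": 0,"tx": 0,"ty": 0,"tz": 0,"wx": 0,"wy": 0,"wz": 0},
    {"hand": 0,"tx": 0,"ty": 0,"tz": 0,"wx": 0,"wy": 0,"wz": 0}
  ]
}}

```text
time: 9.55
ee_pos: [0.5211, -0.2356, 0.0962]
ee_rot: [0.984, 0.178, 0.001, -0.0]
ft_force: [0.0, -0.1, 0.1]
opening: 0.0001
grip_force: 0.0
```

```bash
python3 -c "
from fit import *
here();go(-.0985,-.051,.070)"
```

```text
local [-0.0964 -0.0512] z 0.0962 toolx yaw-spectro -0.006440519880032747 F [ 0.02 -0.14  0.06]
world [ 0.519  -0.2362  0.07  ] units [-0.036 -0.002  0.437] F [ 0.02 -0.14  0.06] t 9.55 open 0.0001
```

Request:
{"method": "carry_out", "body": {
  "steps": [
    {"hand": 0,"tx": -0.04,"ty": 0,"tz": 0.25,"wx": 0,"wy": 0,"wz": 0},
    {"hand": 0,"tx": 0,"ty": 0,"tz": 0.1,"wx": 0,"wy": 0,"wz": 0},
    {"hand": 0,"tx": 0,"ty": 0,"tz": 0.1,"wx": 0,"wy": 0,"wz": 0},
    {"hand": 0,"tx": 0,"ty": 0,"tz": 0.05,"wx": 0,"wy": 0,"wz": 0},
    {"hand": 0,"tx": 0,"ty": 0,"tz": 0,"wx": 0,"wy": 0,"wz": 0}
  ]
}}

```text
time: 10.18
ee_pos: [0.5181, -0.2369, 0.0655]
ee_rot: [0.984, 0.178, -0.0, -0.0]
ft_force: [0.5, 0.3, 0.3]
opening: 0.0001
grip_force: 0.0
```

Request:
{"method": "carry_out", "body": {
  "steps": [
    {"hand": 0,"tx": 0,"ty": 0,"tz": 0.03,"wx": 0,"wy": 0,"wz": 0},
    {"hand": 0,"tx": 0,"ty": 0,"tz": 0,"wx": 0,"wy": 0,"wz": 0}
  ]
}}

```text
time: 10.42
ee_pos: [0.5184, -0.2371, 0.0642]
ee_rot: [0.984, 0.178, 0.0, 0.0]
ft_force: [0.8, 0.4, 2.1]
opening: 0.0001
grip_force: 1.0
```

Request:
{"method": "carry_out", "body": {
  "steps": [
    {"hand": 0,"tx": 0,"ty": 0,"tz": 0.03,"wx": 0,"wy": 0,"wz": 0},
    {"hand": 0,"tx": 0,"ty": 0,"tz": 0,"wx": 0,"wy": 0,"wz": 0}
  ]
}}

```text
time: 10.68
ee_pos: [0.5186, -0.237, 0.0624]
ee_rot: [0.984, 0.178, 0.0, 0.0]
ft_force: [0.4, 1.2, 4.1]
opening: 0.0
grip_force: 2.1
```

Request:
{"method": "carry_out", "body": {
  "steps": [
    {"hand": 0,"tx": 0,"ty": 0,"tz": 0.03,"wx": 0,"wy": 0,"wz": 0},
    {"hand": 0,"tx": 0,"ty": 0,"tz": 0,"wx": 0,"wy": 0,"wz": 0}
  ]
}}

```text
time: 10.92
ee_pos: [0.5187, -0.237, 0.0607]
ee_rot: [0.984, 0.178, 0.001, 0.0]
ft_force: [-0.2, 1.8, 6.8]
opening: -0.0002
grip_force: 3.1
```

Request:
{"method": "carry_out", "body": {
  "steps": [
    {"hand": 0,"tx": 0,"ty": 0,"tz": 0.01,"wx": 0,"wy": 0,"wz": 0},
    {"hand": 0,"tx": 0,"ty": 0,"tz": 0,"wx": 0,"wy": 0,"wz": 0}
  ]
}}

```text
time: 11.18
ee_pos: [0.5188, -0.2369, 0.0602]
ee_rot: [0.984, 0.178, 0.001, 0.0]
ft_force: [0.6, 2.9, 5.8]
opening: 0.0
grip_force: 3.3
```

Request:
{"method": "carry_out", "body": {
  "steps": [
    {"hand": 0,"tx": 0,"ty": 0,"tz": -0.1,"wx": 0,"wy": 0,"wz": 0},
    {"hand": 0,"tx": 0,"ty": 0,"tz": -0.3,"wx": 0,"wy": 0,"wz": 0},
    {"hand": 0,"tx": 0,"ty": 0,"tz": -1,"wx": 0,"wy": 0,"wz": 0},
    {"hand": 0,"tx": 0,"ty": 0,"tz": -1,"wx": 0,"wy": 0,"wz": 0},
    {"hand": 0,"tx": -0.9,"ty": 0.4,"tz": 0,"wx": 0,"wy": 0,"wz": 0},
    {"hand": 0,"tx": -0.6,"ty": 0.8,"tz": 0,"wx": 0,"wy": 0,"wz": 0},
    {"hand": 0,"tx": -0.6,"ty": 0.8,"tz": 0,"wx": 0,"wy": 0,"wz": 0},
    {"hand": 0,"tx": -0.6,"ty": 0.8,"tz": 0,"wx": 0,"wy": 0,"wz": 0},
    {"hand": 0,"tx": 0,"ty": 0,"tz": 0,"wx": 0,"wy": 0,"wz": 0},
    {"hand": 0,"tx": 0,"ty": 0,"tz": 0,"wx": 0,"wy": 0,"wz": 0}
  ]
}}

```text
time: 12.42
ee_pos: [0.4249, -0.4508, 0.204]
ee_rot: [0.984, 0.178, 0.0, -0.0]
ft_force: [-0.2, -0.4, 0.2]
opening: -0.0001
grip_force: 0.0
```

```bash
python3 - <<'E'
from fit import *
here()
a,D=get_image("side");ci=camera_info("side")
b,_=get_image("top")
cv2.imwrite("pics/c5.png",np.hstack([cv2.resize(a[130:280,190:330],None,fx=2.7,fy=2.7),cv2.resize(b[105:255,215:355],None,fx=2.7,fy=2.7)])[...,::-1])
P=grid(ci,D);L=P.copy();L[...,:2]=(P[...,:2]-t)@Q;h=L[...,2]-.066-.12*L[...,0]
m=(abs(L[...,1]-.053)<.012)&(D>0)&(h>.02)&(h<.12)
x=L[...,0][m];print(np.polyfit(x[x>-.05],h[m][x>-.05],1))
for x in np.arange(-.1,.07,.02):
    k=h[m&(abs(L[...,0]-x)<.01)];print(round(x,2),len(k),np.median(k).round(4) if len(k) else "")
E
```

```text
local [-0.2629 -0.2179] z 0.204 toolx yaw-spectro -0.007399410750477398 F [-0.21 -0.37  0.15]Traceback (most recent call last):
  File "<stdin>", line 8, in <module>
    raise TypeError("expected non-empty vector for x")
TypeError: expected non-empty vector for x
```

View pics/c5.png

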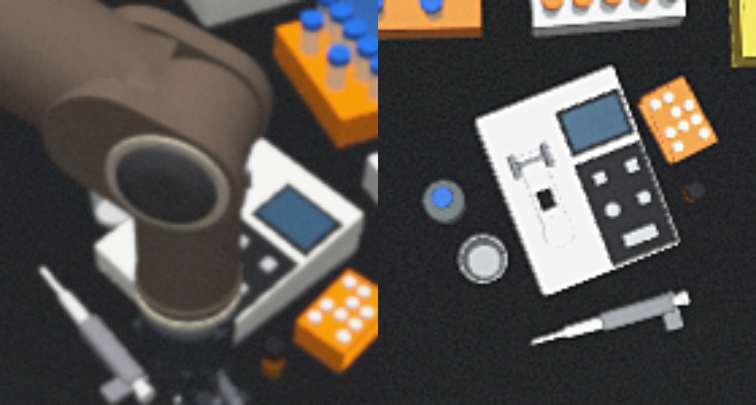

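The top view (right half) shows the arm lying flat, with its pad at (545,200). All the keys are visible, nothing has been displaced, and the robot is clear. I'll check the arm angle from the top depth, then hand in.

```bash
python3 - <<'E'
from fit import *
a,D=get_image("top");ci=camera_info("top");P=grid(ci,D);L=P.copy();L[...,:2]=(P[...,:2]-t)@Q
h=L[...,2]-.066-.12*L[...,0]
m=(abs(L[...,1]-.053)<.012)&(D>0)&(h>.02)&(h<.06)&(L[...,0]<.03)&(L[...,0]>-.09)
f=np.polyfit(L[...,0][m],h[m],1);print(m.sum(),f)
d=(abs(L[...,1]-.01)<.01)&(D>0)&(abs(L[...,0])<.1);print("deck",np.polyfit(L[...,0][d],h[d],1))
z=np.load("top.npz");df=cv2.absdiff(a,z["p"])[60:240,50:430].max(2)>60
df[70:160,200:280]&=True;ys,xs=np.nonzero(df);print(len(xs),xs.min()+50,xs.max()+50,ys.min()+60,ys.max()+60)
if -f[0]<.05 and abs(f[1]-.031)<.004: print(sign_off())
E
```

```text
192 [-0.02247379  0.03039269]
deck [2.97489177e-04 9.50595225e-05]
866 267 429 161 239
the job is handed in; nothing more can be done
None
```

The blank check is done and handed in: I pushed the sampling arm down, then tapped the round key and the bar key. I saw no shift of the instrument or the things around it; no verdict came back.

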